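Set the click-stop depth dial of a top-boring jig

TASK

Set the boring jig's depth stop for the next batch of tops: turn the black dial clockwise until it comes up gently against its zero stop, then open it anticlockwise by exactly six clicks. Leave it sitting in the sixth click, then swing the red-ball lock lever fully round to lock it, and leave the tops, the caliper and the faceplate undisturbed.

Things in the scene. Friction and masses are not known exactly. Their poses are not given: they have to be found in the camera images.
- jig: Boring jig, grey-green iron, fixed. Origin on the cart straight under the dial's vertical axis. Plate 110 (x) x 232 (y) x 16 mm, y -66 to 166. Round head on the axis, 72 mm across, flat top 79 mm up. To -y a lug 26 mm wide, 66 mm up, 67 mm out, carries the lock lever. To +x a spring plunger boss, 54 mm out, 59 to 75 mm up. At y 115 mm a nest holds a top.
- dial: Black fluted round dial, 40 mm across, on a fixed vertical axis, underside 80 and top 116 mm above the cart. Origin: centre of underside; x along the white line on its top, which shows turning but does not mark zero (the dial is clamped on its spindle at any angle). 16 sprung clicks a turn, 22.5 degrees each: up to 0.12 N m at first, easing to none midway; let go, it settles into a click.
- dial_zero (a point): Fixed point on the dial's axis, level with the dial's underside. Zero lies clockwise (from above): at the start the dial stands 3 to 7 clicks anticlockwise of it, unmeasured. 3 degrees past click zero the dog inside meets the stop pin and the moment climbs (about 4 N m per rad) past any click's: ease off at 0.2 to 0.25 N m. Left so, it springs back into click zero. It opens over 13 clicks.
- rod_top (a point): Top centre of the bright steel stop rod, 13 mm diameter, that stands out of the middle of the dial and does not turn. The dial's screw raises it 4 mm per anticlockwise turn (0.25 mm a click, too little to measure); 125 mm above the cart at click zero, 126.5 mm at click six.
- stop_pin: Hardened 6 mm zero-stop pin in a stiff rubber bush (gives 1 mm at 22 N), hidden inside the head under the dial, 15 mm from the dial's axis; only the spindle's dog can touch it. It must never take 20 N (0.3 N m at the dial, above the click's own moment). Origin: its foot.
- lock_lever (a joint): Angle of the lock lever in rad: 0 open (0 to 0.2 at the start), 1.05 fully locked against its end stop; grows as the lever swings clockwise seen from above. It has friction (about 2 N at the ball) and stays where it is left. Locked means more than 0.95.
- lever_ball (a point): Centre of the red ball, 20 mm diameter, at the end of the lock lever, 58 mm from the lever's vertical pivot axis, 90.5 mm above the cart. The lever arm is an 8 mm steel rod sloping down from the ball to a hub 20 mm across, 78 mm high. At joint 0 the arm points from the pivot 55 degrees from the jig's +x towards its -y; at 1.05 it points 115 degrees round from +x, past -y.
- lever_pivot (a point): Point on the vertical pivot axis of the lock lever, fixed to the jig at its (0, -55) mm, 90 mm above the cart.
- top_nest: Half-turned maple top standing nose up in the jig's nest, 55 mm across, 80 mm high, its nose 96 mm above the cart. Origin: centre of its underside. Leave alone.
- top_a: Half-turned maple top standing on the cart, pale, 55 mm across, 80 mm high. Origin: centre of its underside. Leave alone.
- top_b: Half-turned maple top standing on the cart, darker, 55 mm across, 80 mm high. Origin: centre of its underside. Leave alone.
- caliper: Brass dial caliper lying flat, 210 mm long along its x, 16 mm high at its dial. Origin: middle of its beam, underside. Leave alone.
- faceplate: Black iron lathe faceplate lying flat, 150 mm across, 12 mm thick, with a 56 mm hub up to 38 mm high. Origin: centre of its underside. Leave alone.

How it is judged:
By the outcome, as a careful person would: the job done as asked, in the order asked, and still so for the second after the job is handed in, with the robot touching nothing.
It also fails if it takes over 72 s, if anything falls off the work surface, if the arm or the gripper's body presses on something with over 40 N, if the wrist force passes 120 N, or if a joint passes its speed limit or range.

ROBOT

A 6-joint arm with a two-finger parallel gripper is mounted at the origin on the work surface. World frame = base frame: x ahead of the robot, y to its left, z up, the work surface at z = 0. Lengths are in m, angles in rad, forces in N, time in s.
With the tool pointing down it reaches from about 0.25 to 0.775 m from the base axis. Payload 4 kg.
Tool frame: the origin (TCP) lies on the centre line of the jaws, within the pads' length; the fingertips stand 8 mm ahead of it and the grasp point (between the pads) lies 11 mm behind it; y points along the fingers, x is the direction in which the jaws open and shut, and the axes are right-handed (so a half turn about y gives the same grasp; the last joint's range is limited). The gripper opens to 94 mm and grips with 3 to 60 N. Pads are 16 mm wide; open, the fingers measure 119 mm over their backs; the gripper's body (75 mm by 177 mm) begins 78 mm behind the grasp point.
Start: joints at [1.073, 0.087, 1.371, -0, 1.684, -0.103], TCP at [0.212, 0.508, 0.214] pointing down, gripper open.
Joint ranges: [-3.1, 3.1], [-0.76, 2.03], [0.27, 2.55], [-1.08, 4.22], [0.17, 2.65], [-2.57, 2.57]. Speed limits (rad/s): [2.79, 2.79, 3.14, 3.14, 3.14, 3.14].

INTERFACE

Orientations are given as [roll, pitch, yaw] about the fixed x, y, z axes, in that order (R = Rz(yaw) Ry(pitch) Rx(roll)).
In Python, from bench import robot gives the robot as it stands.
- The arm moves only by the tool step_arm, never from a script. Its argument "commands" is a list of rows, each an object with "xyz": the shift along the world's x, y, z in m, a list of three; "twist": the turn, a rotation vector about the world's x, y, z in degrees, a list of three. In form: [{"xyz": [tx, ty, tz], "twist": [ax, ay, az]}, ...]. A call has 1 to 12 rows; each row is the pose to reach, as a shift and turn from the pose commanded when the call began; what a row does not reach only later rows make up. A row lasts 1/12 s, in which the tool goes at most 41.7 mm and 7.16 degrees, less where a joint would pass 70% of its speed; a pose out of reach is approached as far as the arm can. A call with a gripper value outside its range is refused whole. "fingers" is the closure in counts, from 0 (fully open) to 255 (shut), set as the call begins (left out, the last holds). The fingers move at their own pace and stop on an object; the grip force is fixed at half the most. Time passes only in rows, so rows that repeat a pose let the fingers close. It gives the time, the measured TCP pose, the force and the opening at its end, in the units of the state.
- robot.get_obs(): the state, without advancing time (a new reading comes with each control period).
- robot.snapshot(name): name is "scene" or "top" or "wrist"; returns (picture, depth): 400x640x3 uint8, red, green, blue; 400x640 float32, m along the optical axis (not along the pixel's ray), 0 where there is no reading.
- robot.camera_info(name): a dict with "fx", "fy", "cx", "cy" (pixels), "k1" (the pictures are not rectified: a ray, as slopes to the right and down, at radius r is drawn at 1 + k1 r^2 times it, then the intrinsics apply), "R" (3x3) and "t" (3): a world point X has camera coordinates R X + t. Camera axes: x right, y down, z forward; pixel columns grow to the right and rows downward; lengths in m; the calibration is good to about 2 mm. A picture is of the moment at which its call begins: read the wrist's pose just before it. camera_info takes no time and is no camera call; for the wrist camera it gives the pose at the moment of the call.
- robot.close_job(): hands the job in, once; it reports no verdict.
The state is a dict: "time": time; "joint_positions": joint angles; "qvel": joint speeds; "joint_torque": joint torques, N m; "tool_pos": TCP position; "ee_rot": TCP orientation; "wrist_force": force on the tool from outside, world axes, zero at the start; "wrist_torque": the same for the moment, N m; "width": finger opening in m.
Only numpy, scipy, OpenCV 4.12 (cv2) and the standard library are available. Lean on these libraries where they do the work, as an engineer would, in place of code of your own. Each camera call takes 0.05 s, during which the arm holds its last target.

## Working session

There is one attempt and no reset: what is moved stays moved. The work goes in short steps, Python scripts to look and compute and a tool call to move; the robot and the scene stay as the last step left them, time stands still between calls to the robot, and variables do not carry over. Pictures are saved under pics/ and viewed, and the job is handed in when it is done.

Besides the shell and the picture viewer there is one more tool, called after ">>>" as a command line: name --argument value ..., lists and objects as JSON in quotes. step_arm: Moves the arm, as the interface text tells. Its arguments: {"type":"object","properties":{"commands":{"type":"array"},"fingers":{"type":"number"}},"required":["commands"]}

```bash
ls; mkdir -p pics; python3 - <<'E'
from bench import robot
import cv2
print(robot.get_obs())
for n in ["scene","top","wrist"]:
    c=robot.camera_info(n)
    p,d=robot.snapshot(n)
    print(n,c)
    cv2.imwrite(f"pics/{n}0.png",p[:,:,::-1])
    import numpy as np
    np.savez(f"{n}0.npz",p=p,d=d,**c)
E
```

```text
pics
{'time': 0.0, 'joint_positions': array([ 1.07290604e+00,  8.79573315e-02,  1.37225766e+00,  1.06322175e-05,
        1.68358800e+00, -1.03100788e-01]), 'qvel': array([-6.26468538e-04,  2.30027123e-04, -3.76232235e-04, -1.30670861e-03,
        7.70967911e-05,  1.92821277e-03]), 'joint_torque': array([ 5.24429761e-04, -3.40180349e+01, -3.02430046e+01,  7.18508684e-02,
        3.28475365e-02, -1.58122421e-04]), 'tool_pos': array([0.21128353, 0.50722223, 0.21230116]), 'ee_rot': array([-1.57055833,  0.00219752,  1.17600827]), 'wrist_force': array([-0.01976512,  0.25958897,  0.05854278]), 'wrist_torque': array([-0.01204398,  0.01974941, -0.03258754]), 'width': 0.09395844830961897}
scene {'fx': 520.77856778266, 'fy': 520.77856778266, 'cx': 322.285069327137, 'cy': 202.10371349330308, 'k1': -0.06252008004890752, 'R': array([[-0.43451977,  0.90063745,  0.00668916],
       [ 0.45795168,  0.2273255 , -0.85942037],
       [-0.77554679, -0.37037184, -0.51122586]]), 't': array([ 0.22230837, -0.18229823,  1.97494059])}
top {'fx': 489.73376205052, 'fy': 489.73376205052, 'cx': 321.1245678147172, 'cy': 202.93485753235322, 'k1': 0.013448974502327416, 'R': array([[ 0.02950579, -0.99955339, -0.00473677],
       [-0.98062862, -0.02802846, -0.19386055],
       [ 0.19364121,  0.01036502, -0.98101766]]), 't': array([0.0024156 , 0.61471881, 1.41438312])}
wrist {'fx': 292.58522166376076, 'fy': 292.58522166376076, 'cx': 317.16308940556553, 'cy': 199.09785394323194, 'k1': -0.045492018628210534, 'R': array([[ 0.38455647,  0.92309913, -0.00207923],
       [ 0.88782079, -0.36924112,  0.27465476],
       [ 0.25276583, -0.10746624, -0.96154066]]), 't': array([-0.54958669, -0.02774103,  0.39292413])}
```

View pics/scene0.png

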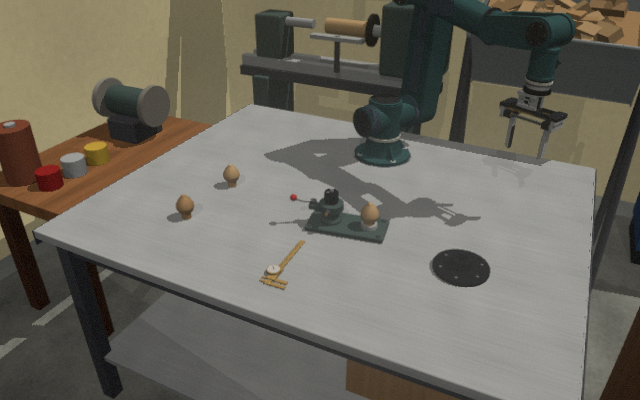

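View pics/top0.png

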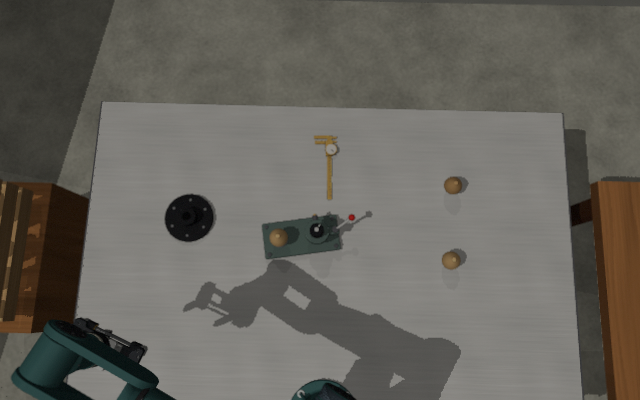

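View pics/wrist0.png

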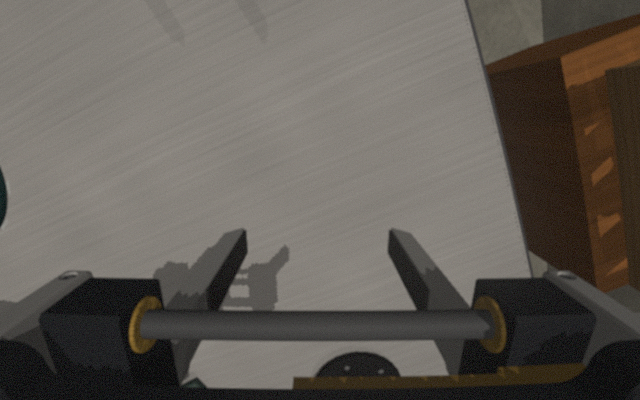

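```bash
cat > h.py <<'E'
import numpy as np, cv2
def K(c): return np.array([[c['fx'],0,c['cx']],[0,c['fy'],c['cy']],[0,0,1.]])
def ray(c,u,v):
    # distorted = s*(1+k1 s^2); solve
    D=np.array([c['k1'],0,0,0.]);
    s=cv2.undistortPoints(np.array([[[u,v]]],float),K(c),D)[0,0]
    R=np.array(c['R']);t=np.array(c['t'])
    return -R.T@t, R.T@np.array([s[0],s[1],1.])
def onz(c,u,v,z):
    o,d=ray(c,u,v); return o+d*(z-o[2])/d[2]
def proj(c,X):
    X=np.atleast_2d(np.array(X,float)); R=np.array(c['R']);t=np.array(c['t'])
    p,_=cv2.projectPoints(X,cv2.Rodrigues(R)[0],t,K(c),np.array([c['k1'],0,0,0.])); return p[:,0]
def tri(c1,p1,c2,p2):
    o1,d1=ray(c1,*p1);o2,d2=ray(c2,*p2)
    A=np.c_[d1,-d2]; s=np.linalg.lstsq(A,o2-o1,rcond=None)[0]
    a=o1+s[0]*d1;b=o2+s[1]*d2; return (a+b)/2,np.linalg.norm(a-b)
E
python3 - <<'E'
import numpy as np,cv2
from h import *
t=np.load('top0.npz');s=np.load('scene0.npz')
def red(p):
    h=cv2.cvtColor(p,cv2.COLOR_RGB2HSV); return ((h[...,0]<8)|(h[...,0]>172))&(h[...,1]>140)&(h[...,2]>80)
cs={}
for n,c,b in(('top',t,(330,200,370,235)),('scene',s,(280,185,305,210))):
    m=red(c['p'])[b[1]:b[3],b[0]:b[2]]; y,x=np.nonzero(m); cs[n]=(x.mean()+b[0],y.mean()+b[1]); print(n,len(x),cs[n])
print(tri(t,cs['top'],s,cs['scene']),onz(t,*cs['top'],0.0905),onz(s,*cs['scene'],0.0905))
a=cv2.resize(t['p'][180:280,250:390],None,fx=5.5,fy=5.5,interpolation=cv2.INTER_CUBIC)[:,:,::-1]; cv2.imwrite('pics/topz.png',a)
a=cv2.resize(s['p'][170:250,270:410],None,fx=5.5,fy=5.5,interpolation=cv2.INTER_CUBIC)[:,:,::-1]; cv2.imwrite('pics/scz.png',a)
E
```

```text
top 24 (np.float64(351.2916666666667), np.float64(217.0))
scene 16 (np.float64(293.4375), np.float64(196.375))
(array([ 0.56800029, -0.06820113,  0.0920718 ]), np.float64(0.0030188293413072847)) [ 0.56893567 -0.06964932  0.0905    ] [ 0.56526451 -0.06801733  0.0905    ]
```

View pics/topz.png

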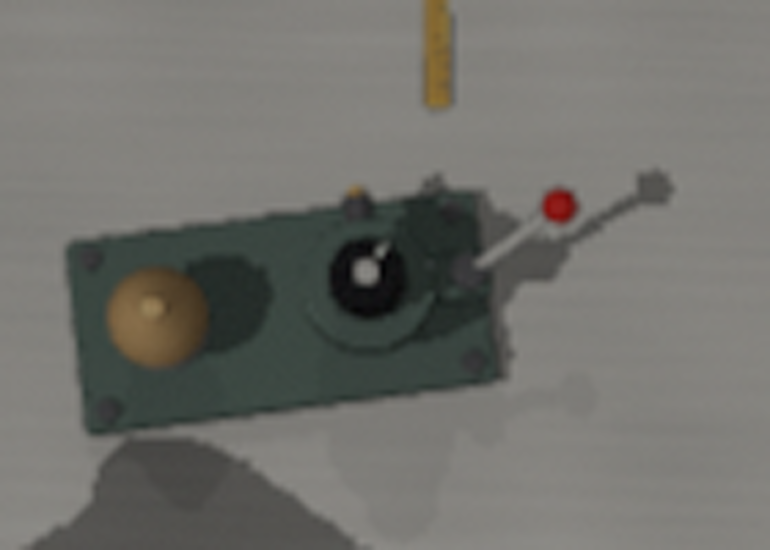

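View pics/scz.png

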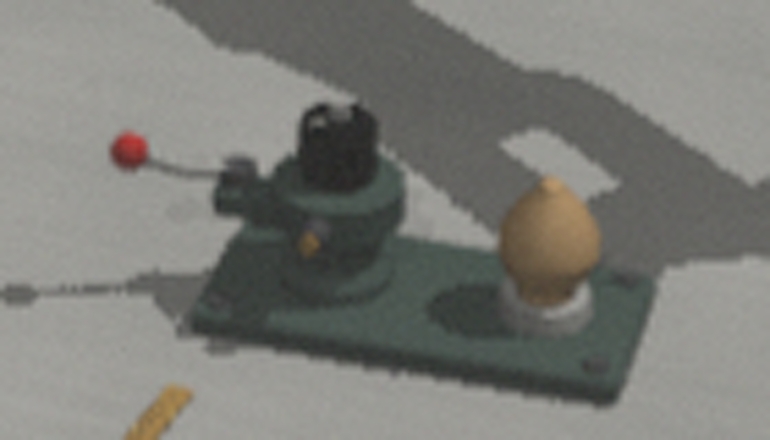

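```bash
python3 - <<'E'
import numpy as np,cv2
from h import *
t=np.load('top0.npz');s=np.load('scene0.npz')
f=lambda u,v:(250+(u+.5)/5.5-.5,180+(v+.5)/5.5-.5)
g=lambda u,v:(270+(u+.5)/5.5-.5,170+(v+.5)/5.5-.5)
print('rod',onz(t,*f(367,270),.126))
print('rod sc',onz(s,*g(340,112),.126), tri(t,f(367,270),s,g(340,112)))
print('dial c',onz(t,*f(368,277),.116))
P=[onz(t,*f(*q),.016)[:2] for q in((68,242),(484,192),(502,378),(90,433))]
print(np.array(P)); 
P=np.array(P); c=P.mean(0)
ed=[P[0]-P[1],P[3]-P[2]]
for e in ed: print(np.hypot(*e),np.degrees(np.arctan2(-e[0],e[1])))
ed=[P[0]-P[3],P[1]-P[2]]
for e in ed: print(np.hypot(*e),np.degrees(np.arctan2(e[1],e[0])))
yaw=np.radians(np.mean([np.degrees(np.arctan2(-e[0],e[1])) for e in (P[0]-P[1],P[3]-P[2])]))
Rz=np.array([[np.cos(yaw),-np.sin(yaw)],[np.sin(yaw),np.cos(yaw)]])
print('origin',c-Rz@[0,.05], 'pivot',c-Rz@[0,.05]+Rz@[0,-.055])
# scene corners
Q=np.array([onz(s,*g(*q),.016)[:2] for q in((655,275),(612,395),(195,325))]);print(Q)
E
```

```text
rod [0.52638604 0.0310351  0.126     ]
rod sc [0.53892566 0.04097963 0.126     ] (array([0.52669115, 0.03312118, 0.11800195]), np.float64(0.004215301119008837))
dial c [0.52415705 0.03058781 0.116     ]
[[ 0.55311561  0.20089221]
 [ 0.58817286 -0.03116518]
 [ 0.48397286 -0.04352559]
 [ 0.44702308  0.18308566]]
0.2346905259219224 8.590795189321698
0.2296038912366744 9.260788294188933
0.1075764833261965 9.527707353414142
0.10493054502472784 6.764927224143354
origin [0.52582886 0.02792727] pivot [ 0.53436239 -0.02640669]
[[ 0.44810583  0.18879969]
 [ 0.56486041  0.20711735]
 [ 0.60173812 -0.01195207]]
```

>>> step_arm --commands '[{"xyz": [0.315, -0.477, 0.04], "twist": [0, 0, -27]}, {"xyz": [0.315, -0.477, 0.04], "twist": [0, 0, -27]}, {"xyz": [0.315, -0.477, 0.04], "twist": [0, 0, -27]}, {"xyz": [0.315, -0.477, 0.04], "twist": [0, 0, -27]}, {"xyz": [0.315, -0.477, 0.04], "twist": [0, 0, -27]}, {"xyz": [0.315, -0.477, 0.04], "twist": [0, 0, -27]}, {"xyz": [0.315, -0.477, 0.04], "twist": [0, 0, -27]}, {"xyz": [0.315, -0.477, 0.04], "twist": [0, 0, -27]}, {"xyz": [0.315, -0.477, 0.04], "twist": [0, 0, -27]}, {"xyz": [0.315, -0.477, 0.04], "twist": [0, 0, -27]}, {"xyz": [0.315, -0.477, 0.04], "twist": [0, 0, -27]}, {"xyz": [0.315, -0.477, 0.04], "twist": [0, 0, -27]}]'

```text
time: 1.15
tool_pos: [0.487, 0.0895, 0.2484]
ee_rot: [-1.571, -0.0, 0.705]
wrist_force: [-0.4, 1.7, 0.1]
width: 0.0941
```

>>> step_arm --commands '[{"xyz": [0.039, -0.059, 0], "twist": [0, 0, 0]}, {"xyz": [0.039, -0.059, 0], "twist": [0, 0, 0]}, {"xyz": [0.039, -0.059, 0], "twist": [0, 0, 0]}, {"xyz": [0.039, -0.059, 0], "twist": [0, 0, 0]}, {"xyz": [0.039, -0.059, 0], "twist": [0, 0, 0]}]'

```text
time: 1.57
tool_pos: [0.525, 0.033, 0.248]
ee_rot: [-1.569, 0.0, 0.705]
wrist_force: [-0.4, -0.4, -0.3]
width: 0.0941
```

```bash
cat > snap.py <<'E'
import sys,numpy as np,cv2
from bench import robot
def snap(n,tag):
    o=robot.get_obs(); c=robot.camera_info(n); p,d=robot.snapshot(n)
    cv2.imwrite(f"pics/{n}{tag}.png",p[:,:,::-1]); np.savez(f"{n}{tag}.npz",p=p,d=d,**c)
    print(n,'t',round(o['time'],2),'pos',o['tool_pos'].round(4),'rot',o['ee_rot'].round(4),'F',o['wrist_force'].round(2),'M',o['wrist_torque'].round(3),'w',round(o['width'],4),'q6',o['joint_positions'][5].round(3))
    print('cam centre',(-c['R'].T@c['t']).round(4))
if __name__=='__main__': snap(sys.argv[1],sys.argv[2])
E
python3 snap.py wrist 1
```

```text
wrist t 1.57 pos [0.525 0.033 0.248] rot [-1.5695e+00  4.0000e-04  7.0480e-01] F [-0.36 -0.38 -0.3 ] M [-0.035  0.025  0.014] w 0.0941 q6 -0.75
cam centre [0.4724 0.0948 0.42  ]
```

View pics/wrist1.png

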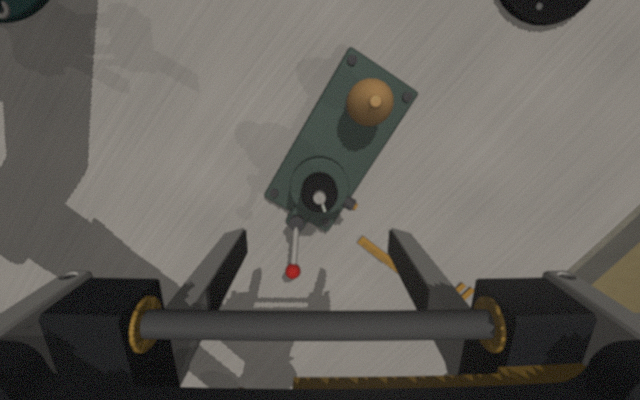

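```bash
python3 - <<'E'
import numpy as np,cv2
from h import *
w=np.load('wrist1.npz');t=np.load('top0.npz');s=np.load('scene0.npz')
p=w['p']; h=cv2.cvtColor(p,cv2.COLOR_RGB2HSV)
m=((h[...,0]<8)|(h[...,0]>172))&(h[...,1]>140)&(h[...,2]>80); y,x=np.nonzero(m[255:285,275:310]); b=(x.mean()+275,y.mean()+255); print('ball',b,len(x))
B=onz(w,*b,.0905);print(B, tri(w,b,t,(351.29,217.0)),tri(w,b,s,(293.44,196.4)))
g=p[150:300,240:400]; cv2.imwrite('pics/w1z.png',cv2.resize(g,None,fx=4.8,fy=4.8,interpolation=cv2.INTER_CUBIC)[:,:,::-1])
# head rim: depth mask of z
d=w['d']; R=w['R'];T=w['t']
# world z image via rays
vv,uu=np.mgrid[0:400,0:640]
pts=np.stack([uu,vv],-1).reshape(-1,1,2).astype(float)
sl=cv2.undistortPoints(pts,K(w),np.array([w['k1'],0,0,0.]))[:,0]
X=np.c_[sl,np.ones(len(sl))]*d.reshape(-1,1); W=((X-T)@R).reshape(400,640,3)
sel=(W[...,2]>.106)&(W[...,2]<.121)&(d>0); sel[:, :290]=0; sel[:,350:]=0; sel[:150]=0;sel[225:]=0
c,r=cv2.minEnclosingCircle(np.ascontiguousarray(W[sel][:,:2].astype(np.float32)));print('dial depth',sel.sum(),W[sel].mean(0),c,r)
sel=(W[...,2]>.072)&(W[...,2]<.084)&(d>0); sel[:, :270]=0; sel[:,370:]=0; sel[:140]=0;sel[240:]=0
print('head',sel.sum(),W[sel].mean(0))
E
```

```text
ball (np.float64(292.24666666666667), np.float64(271.00666666666666)) 150
[ 0.57021239 -0.06901417  0.0905    ] (array([ 0.5697294 , -0.06949762,  0.08980564]), np.float64(0.0013858762278759808)) (array([ 0.56911918, -0.06667841,  0.09329338]), np.float64(0.0017205541883202795))
dial depth 964 [0.52608732 0.0348212  0.11571742] (0.5276515483856201, 0.033351968973875046) 0.02075052261352539
head 1886 [0.52803859 0.03038161 0.07899922]
```

View pics/w1z.png

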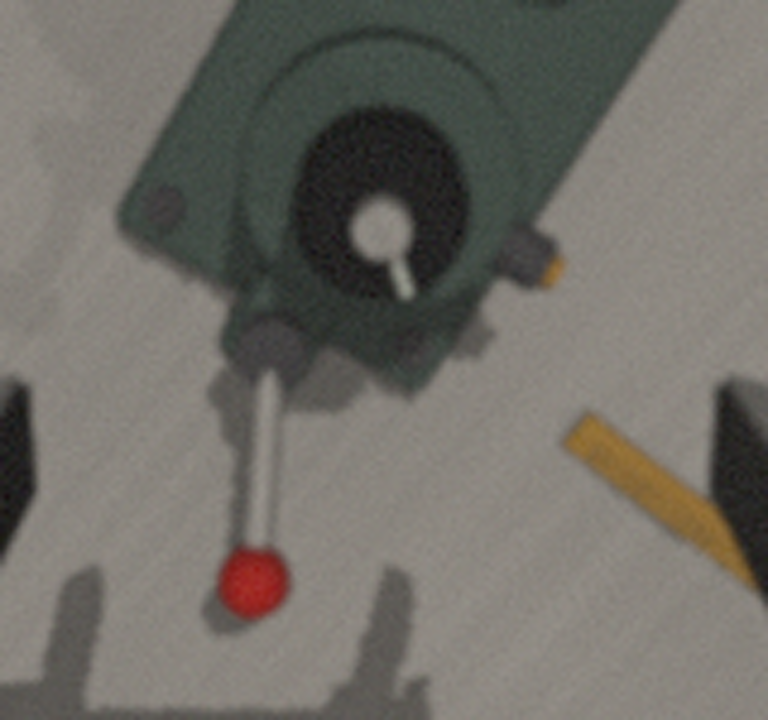

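```bash
python3 - <<'E'
import numpy as np
from h import *
w=np.load('wrist1.npz');t=np.load('top0.npz')
f=lambda u,v:(240+(u+.5)/4.8-.5,150+(v+.5)/4.8-.5)
a=onz(w,*f(381,230),.126);print(a)
print(tri(w,f(381,230),t,(316.7,229.1)))
l=onz(w,*f(407,297),.116); print(l,np.degrees(np.arctan2(*(l-a)[1::-1])))
# head ellipse: left-most, right-most rim, top rim at z .079
for q in((240,180),(527,185),(383,30)): print(onz(w,*f(*q),.079))
E
```

```text
[0.52680266 0.03353812 0.126     ]
(array([0.52835476, 0.03037695, 0.11165346]), np.float64(0.0022083100328970924))
[0.54344953 0.02324191 0.116     ] -31.737110351507056
[0.50028196 0.01078669 0.079     ]
[0.55570778 0.05626454 0.079     ]
[0.50318879 0.06234479 0.079     ]
```

>>> step_arm --commands '[{"xyz": [0.002, 0, -0.035], "twist": [0, 0, 0]}, {"xyz": [0.002, 0, -0.07], "twist": [0, 0, 0]}, {"xyz": [0.002, 0, -0.1], "twist": [0, 0, 0]}, {"xyz": [0.002, 0, -0.1], "twist": [0, 0, 0]}, {"xyz": [0.002, 0, -0.1], "twist": [0, 0, 0]}, {"xyz": [0.002, 0, -0.1], "twist": [0, 0, 0]}]' --fingers 90

```text
time: 2.12
tool_pos: [0.5282, 0.0334, 0.1508]
ee_rot: [-1.573, -0.003, 0.706]
wrist_force: [1.0, -0.8, 0.5]
width: 0.0615
```

```bash
python3 snap.py wrist 2
```

```text
wrist t 2.12 pos [0.5282 0.0334 0.1508] rot [-1.573  -0.0026  0.7063] F [ 1.03 -0.78  0.53] M [-0.043  0.028  0.036] w 0.0615 q6 -0.751
cam centre [0.4748 0.0953 0.3224]
```

View pics/wrist2.png

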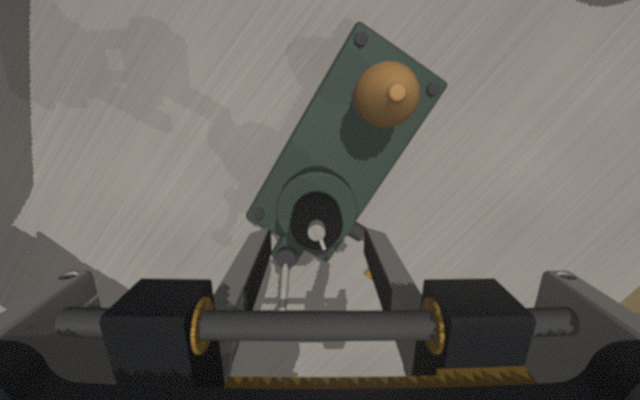

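```bash
python3 - <<'E'
import numpy as np
from h import *
w=np.load('wrist2.npz')
import cv2
g=w['p'][180:260,260:380]; cv2.imwrite('pics/w2z.png',cv2.resize(g,None,fx=6,fy=6,interpolation=cv2.INTER_CUBIC)[:,:,::-1])
print(onz(w,317,231.5,.126), onz(w,290.5,212,.116),onz(w,342.5,215,.116))
E
```

```text
[0.52758387 0.0339279  0.126     ] [0.5051461  0.02988935 0.116     ] [0.53617043 0.05321749 0.116     ]
```

View pics/w2z.png

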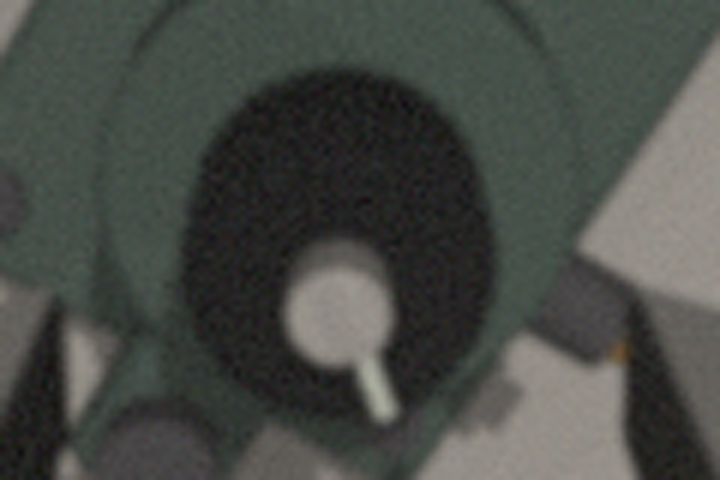

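>>> step_arm --commands '[{"xyz": [-0.0005, 0, -0.025], "twist": [0, 0, 0]}, {"xyz": [-0.0005, 0, -0.045], "twist": [0, 0, 0]}, {"xyz": [-0.0005, 0, -0.055], "twist": [0, 0, 0]}, {"xyz": [-0.0005, 0, -0.055], "twist": [0, 0, 0]}, {"xyz": [-0.0005, 0, -0.055], "twist": [0, 0, 0]}, {"xyz": [-0.0005, 0, -0.055], "twist": [0, 0, 0]}]'

```text
time: 2.67
tool_pos: [0.5283, 0.0325, 0.0956]
ee_rot: [-1.573, -0.003, 0.705]
wrist_force: [-0.7, -0.1, 0.7]
width: 0.061
```

```bash
python3 snap.py wrist 3; python3 snap.py top 3
```

```text
wrist t 2.67 pos [0.5283 0.0325 0.0956] rot [-1.5733 -0.0027  0.7048] F [-0.73 -0.07  0.69] M [-0.063  0.018  0.   ] w 0.061 q6 -0.751
cam centre [0.4749 0.0945 0.2672]
top t 2.72 pos [0.5283 0.0325 0.0956] rot [-1.5734 -0.0029  0.7048] F [0.61 0.91 0.13] M [-0.083  0.053 -0.005] w 0.0612 q6 -0.751
cam centre [0.3289 0.005  1.5067]
```

View pics/wrist3.png

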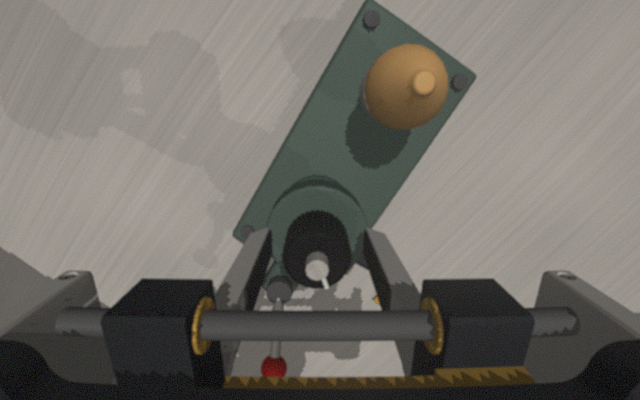

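>>> step_arm --commands '[{"xyz": [-0.0003, 0, 0], "twist": [0, 0, 0]}, {"xyz": [-0.0003, 0, 0], "twist": [0, 0, 0]}, {"xyz": [-0.0003, 0, 0], "twist": [0, 0, 0]}, {"xyz": [-0.0003, 0, 0], "twist": [0, 0, 0]}, {"xyz": [-0.0003, 0, 0], "twist": [0, 0, 0]}, {"xyz": [-0.0003, 0, 0], "twist": [0, 0, 0]}]' --fingers 200

```text
time: 3.27
tool_pos: [0.5273, 0.0329, 0.0938]
ee_rot: [-1.571, -0.002, 0.705]
wrist_force: [1.4, 1.8, 0.0]
width: 0.0394
```

```bash
python3 snap.py wrist 4
```

```text
wrist t 3.27 pos [0.5273 0.0329 0.0938] rot [-1.5713 -0.0019  0.7049] F [1.41 1.78 0.05] M [ 0.273 -0.309  0.082] w 0.0394 q6 -0.751
cam centre [0.4742 0.0947 0.2656]
```

View pics/wrist4.png

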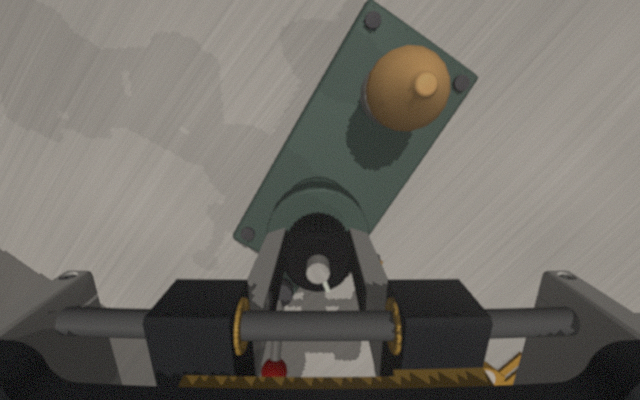

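>>> step_arm --commands '[{"xyz": [0, 0, 0], "twist": [0, 0, -5]}, {"xyz": [0, 0, 0], "twist": [0, 0, -10]}, {"xyz": [0, 0, 0], "twist": [0, 0, -15]}, {"xyz": [0, 0, 0], "twist": [0, 0, -20]}, {"xyz": [0, 0, 0], "twist": [0, 0, -22.5]}, {"xyz": [0, 0, 0], "twist": [0, 0, -22.5]}, {"xyz": [0, 0, 0], "twist": [0, 0, -22.5]}]'

```text
time: 3.9
tool_pos: [0.5275, 0.033, 0.0938]
ee_rot: [-1.57, -0.003, 0.313]
wrist_force: [4.7, 3.5, 0.1]
width: 0.0396
```

```bash
cat > rd.py <<'E'
import numpy as np,sys
from bench import robot
n=int(sys.argv[1]) if len(sys.argv)>1 else 4
F=[];M=[];o=robot.get_obs();F.append(o['wrist_force']);M.append(o['wrist_torque'])
for i in range(n):
    robot.snapshot('top'); o=robot.get_obs();F.append(o['wrist_force']);M.append(o['wrist_torque'])
print('t',round(o['time'],2),'pos',o['tool_pos'].round(4),'yaw',np.degrees(o['ee_rot'][2]).round(2),'F',np.mean(F,0).round(2),'Mz',np.mean(M,0)[2].round(3),'+-',np.std([m[2] for m in M]).round(3),'all',np.round([m[2] for m in M],3),'w',round(o['width'],4),'q6',o['joint_positions'][5].round(3))
E
python3 rd.py 4
```

```text
t 4.1 pos [0.5275 0.033  0.0938] yaw 17.95 F [4.5  3.03 0.4 ] Mz 0.02 +- 0.022 all [ 0.001  0.046  0.033  0.032 -0.014] w 0.0393 q6 -0.359
```

>>> step_arm --commands '[{"xyz": [0.0004, 0.0003, 0], "twist": [0, 0, -5]}, {"xyz": [0.0004, 0.0003, 0], "twist": [0, 0, -10]}, {"xyz": [0.0004, 0.0003, 0], "twist": [0, 0, -15]}, {"xyz": [0.0004, 0.0003, 0], "twist": [0, 0, -20]}, {"xyz": [0.0004, 0.0003, 0], "twist": [0, 0, -22.5]}, {"xyz": [0.0004, 0.0003, 0], "twist": [0, 0, -22.5]}, {"xyz": [0.0004, 0.0003, 0], "twist": [0, 0, -22.5]}]'

```text
time: 4.68
tool_pos: [0.5279, 0.0331, 0.0938]
ee_rot: [-1.57, -0.002, -0.079]
wrist_force: [4.3, 2.6, 0.3]
width: 0.0392
```

```bash
python3 rd.py 4
```

```text
t 4.88 pos [0.5279 0.0331 0.0938] yaw -4.53 F [4.03 2.62 0.34] Mz -0.007 +- 0.038 all [ 0.065 -0.006 -0.036 -0.035 -0.024] w 0.0393 q6 0.034
```

>>> step_arm --commands '[{"xyz": [0, 0, 0], "twist": [0, 0, -2.5]}, {"xyz": [0, 0, 0], "twist": [0, 0, -5]}, {"xyz": [0, 0, 0], "twist": [0, 0, -5]}, {"xyz": [0, 0, 0], "twist": [0, 0, -5]}]'

```text
time: 5.22
tool_pos: [0.528, 0.0331, 0.0938]
ee_rot: [-1.57, -0.002, -0.166]
wrist_force: [4.3, 3.2, -0.6]
width: 0.0396
```

```bash
python3 rd.py 6
```

```text
t 5.52 pos [0.528  0.0331 0.0938] yaw -9.53 F [4.69 2.57 0.16] Mz 0.027 +- 0.022 all [ 0.002  0.032  0.06   0.053  0.017 -0.005  0.03 ] w 0.0395 q6 0.121
```

```bash
python3 snap.py wrist 5; python3 - <<'E'
import numpy as np,cv2
a=[]
for n in(3,4,5):
    w=np.load(f'wrist{n}.npz'); a.append(cv2.resize(w['p'][200:310,270:370],None,fx=2.6,fy=2.6,interpolation=cv2.INTER_CUBIC)[:,:,::-1])
cv2.imwrite('pics/cmp.png',np.hstack(a))
E
```

```text
wrist t 5.52 pos [0.528  0.0331 0.0938] rot [-1.5698 -0.0024 -0.1664] F [4.89 2.22 0.09] M [ 0.458 -0.77   0.03 ] w 0.0395 q6 0.121
cam centre [0.54   0.113  0.2657]
```

View pics/cmp.png

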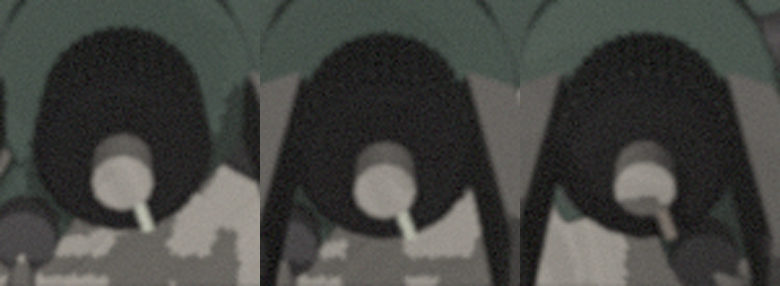

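>>> step_arm --commands '[{"xyz": [0.0003, 0.0003, 0], "twist": [0, 0, -5]}, {"xyz": [0.0003, 0.0003, 0], "twist": [0, 0, -11.5]}, {"xyz": [0.0003, 0.0003, 0], "twist": [0, 0, -11.5]}, {"xyz": [0.0003, 0.0003, 0], "twist": [0, 0, -11.5]}]'

```text
time: 5.9
tool_pos: [0.5282, 0.033, 0.0938]
ee_rot: [-1.57, -0.002, -0.365]
wrist_force: [4.6, 1.6, 0.8]
width: 0.0391
```

```bash
python3 rd.py 6
```

```text
t 6.2 pos [0.5281 0.0331 0.0938] yaw -20.89 F [4.85 1.86 0.77] Mz -0.018 +- 0.043 all [-0.028 -0.012 -0.105  0.019  0.011  0.032 -0.04 ] w 0.0393 q6 0.32
```

>>> step_arm --commands '[{"xyz": [0, 0, 0], "twist": [0, 0, -6]}, {"xyz": [0, 0, 0], "twist": [0, 0, -6]}, {"xyz": [0, 0, 0], "twist": [0, 0, -6]}]'

```text
time: 6.45
tool_pos: [0.5282, 0.033, 0.0938]
ee_rot: [-1.57, -0.002, -0.47]
wrist_force: [4.9, 2.1, 0.4]
width: 0.0394
```

```bash
python3 rd.py 6
```

```text
t 6.75 pos [0.5282 0.033  0.0938] yaw -26.9 F [4.86 2.11 0.55] Mz -0.064 +- 0.015 all [-0.071 -0.086 -0.058 -0.047 -0.044 -0.08  -0.063] w 0.0394 q6 0.425
```

>>> step_arm --commands '[{"xyz": [0, 0, 0], "twist": [0, 0, -1.5]}, {"xyz": [0, 0, 0], "twist": [0, 0, -3]}, {"xyz": [0, 0, 0], "twist": [0, 0, -3]}, {"xyz": [0, 0, 0], "twist": [0, 0, -3]}]'

```text
time: 7.08
tool_pos: [0.5283, 0.033, 0.0938]
ee_rot: [-1.57, -0.002, -0.521]
wrist_force: [5.3, 2.6, 0.5]
width: 0.0394
```

```bash
python3 rd.py 6
```

```text
t 7.38 pos [0.5283 0.033  0.0938] yaw -29.88 F [5.36 1.66 0.25] Mz 0.072 +- 0.018 all [0.085 0.039 0.094 0.093 0.063 0.062 0.07 ] w 0.0395 q6 0.477
```

>>> step_arm --commands '[{"xyz": [0, 0, 0], "twist": [0, 0, -1]}, {"xyz": [0, 0, 0], "twist": [0, 0, -2]}, {"xyz": [0, 0, 0], "twist": [0, 0, -2]}]'

```text
time: 7.63
tool_pos: [0.5283, 0.033, 0.0938]
ee_rot: [-1.57, -0.002, -0.557]
wrist_force: [6.3, 1.0, -0.5]
width: 0.0394
```

```bash
python3 rd.py 6
```

```text
t 7.93 pos [0.5283 0.033  0.0938] yaw -31.88 F [5.39 1.82 0.49] Mz 0.046 +- 0.024 all [0.028 0.049 0.085 0.005 0.047 0.069 0.039] w 0.0392 q6 0.512
```

>>> step_arm --commands '[{"xyz": [0, 0, 0], "twist": [0, 0, -1]}, {"xyz": [0, 0, 0], "twist": [0, 0, -1.5]}, {"xyz": [0, 0, 0], "twist": [0, 0, -1.5]}]'

```text
time: 8.18
tool_pos: [0.5283, 0.033, 0.0938]
ee_rot: [-1.57, -0.002, -0.583]
wrist_force: [5.5, 1.5, -0.1]
width: 0.0392
```

```bash
python3 rd.py 6
```

```text
t 8.48 pos [0.5283 0.033  0.0938] yaw -33.39 F [ 5.29  1.69 -0.  ] Mz -0.018 +- 0.033 all [-0.037  0.018 -0.044  0.011  0.028 -0.059 -0.04 ] w 0.0398 q6 0.538
```

>>> step_arm --commands '[{"xyz": [0.0003, 0.0001, 0], "twist": [0, 0, -5]}, {"xyz": [0.0003, 0.0001, 0], "twist": [0, 0, -10]}, {"xyz": [0.0003, 0.0001, 0], "twist": [0, 0, -15]}, {"xyz": [0.0003, 0.0001, 0], "twist": [0, 0, -18]}, {"xyz": [0.0003, 0.0001, 0], "twist": [0, 0, -19]}, {"xyz": [0.0003, 0.0001, 0], "twist": [0, 0, -19]}, {"xyz": [0.0003, 0.0001, 0], "twist": [0, 0, -19]}]'

```text
time: 9.07
tool_pos: [0.5286, 0.0328, 0.0938]
ee_rot: [-1.569, -0.002, -0.914]
wrist_force: [5.3, 0.9, -0.1]
width: 0.0396
```

```bash
python3 rd.py 5
```

```text
t 9.32 pos [0.5286 0.0328 0.0938] yaw -52.39 F [5.48 1.09 0.1 ] Mz 0.073 +- 0.033 all [0.119 0.078 0.083 0.009 0.065 0.085] w 0.0394 q6 0.87
```

>>> step_arm --commands '[{"xyz": [0, 0, 0], "twist": [0, 0, -1]}, {"xyz": [0, 0, 0], "twist": [0, 0, -2]}, {"xyz": [0, 0, 0], "twist": [0, 0, -2]}]'

```text
time: 9.57
tool_pos: [0.5286, 0.0328, 0.0938]
ee_rot: [-1.569, -0.002, -0.95]
wrist_force: [4.7, 0.6, -0.7]
width: 0.0391
```

```bash
python3 rd.py 5
```

```text
t 9.82 pos [0.5286 0.0328 0.0938] yaw -54.38 F [ 5.13  1.07 -0.1 ] Mz 0.076 +- 0.021 all [0.057 0.122 0.066 0.069 0.075 0.066] w 0.0396 q6 0.905
```

>>> step_arm --commands '[{"xyz": [0, 0, 0], "twist": [0, 0, -1]}, {"xyz": [0, 0, 0], "twist": [0, 0, -1.5]}, {"xyz": [0, 0, 0], "twist": [0, 0, -1.5]}]'

```text
time: 10.07
tool_pos: [0.5286, 0.0327, 0.0938]
ee_rot: [-1.569, -0.002, -0.975]
wrist_force: [5.0, 1.1, 0.2]
width: 0.0391
```

```bash
python3 rd.py 6
```

```text
t 10.37 pos [0.5286 0.0328 0.0938] yaw -55.86 F [ 5.12  1.11 -0.02] Mz 0.193 +- 0.039 all [0.122 0.167 0.223 0.202 0.227 0.24  0.174] w 0.0398 q6 0.93
```

```bash
python3 snap.py wrist 6; cat > line.py <<'E'
import numpy as np,cv2,sys
from h import *
# angle of white line about rod in world, from picture: bright, low-sat pixels in annulus 9..18 mm at z=.116
def line(n,ax,lo=.010,hi=.0185,dbg=None):
    w=np.load(n); p=cv2.GaussianBlur(w['p'],(3,3),0).astype(float)
    th=np.radians(np.arange(0,360,.5)); rr=np.linspace(lo,hi,12)
    X=np.stack([ax[0]+np.outer(rr,np.cos(th)),ax[1]+np.outer(rr,np.sin(th)),np.full((12,720),.116)],-1)
    q=proj(w,X.reshape(-1,3)).astype(np.float32)
    v=cv2.remap(p.sum(2).astype(np.float32)/3,q[:,0].reshape(12,720),q[:,1].reshape(12,720),cv2.INTER_LINEAR)
    m=v.mean(0); return np.degrees(th),m,v
if __name__=='__main__':
    for a in sys.argv[3:]:
        th,m,v=line(a,(float(sys.argv[1]),float(sys.argv[2])))
        k=m.argmax(); i=(k+np.arange(-24,25))%720; wt=np.clip(m[i]-0.6*m[k],0,None)
        print(a,'peak',th[k],m[k].round(),'cent',round(th[k]+(wt*np.arange(-24,25)*.5).sum()/wt.sum(),2),'median',np.median(m).round())
E
python3 line.py .5275 .0335 wrist1.npz wrist2.npz wrist3.npz wrist4.npz wrist5.npz wrist6.npz
python3 - <<'E'
import numpy as np,cv2
a=[]
for n in(3,4,6):
    w=np.load(f'wrist{n}.npz'); a.append(cv2.resize(w['p'][200:310,270:370],None,fx=2.6,fy=2.6,interpolation=cv2.INTER_CUBIC)[:,:,::-1])
cv2.imwrite('pics/cmp2.png',np.hstack(a))
E
```

```text
wrist t 10.37 pos [0.5286 0.0328 0.0938] rot [-1.5693 -0.0022 -0.9749] F [5.76 1.37 0.13] M [ 0.198 -0.809  0.174] w 0.0398 q6 0.93
cam centre [0.5938 0.0788 0.2658]
wrist1.npz peak 328.0 120.0 cent 327.75 median 35.0
wrist2.npz peak 327.5 147.0 cent 327.21 median 35.0
wrist3.npz peak 327.0 164.0 cent 326.94 median 35.0
wrist4.npz peak 327.5 160.0 cent 327.17 median 34.0
wrist5.npz peak 278.0 102.0 cent 277.74 median 35.0
wrist6.npz peak 233.0 129.0 cent 232.62 median 35.0
```

View pics/cmp2.png

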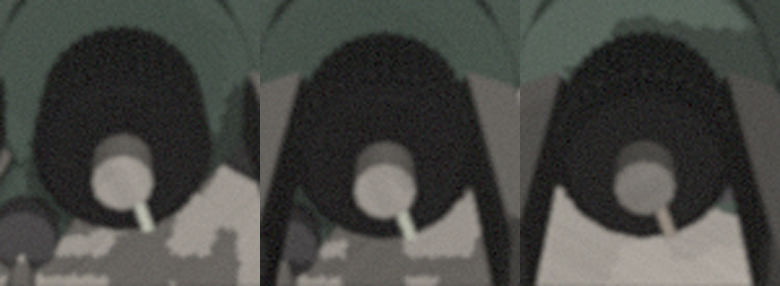

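>>> step_arm --commands '[{"xyz": [0, 0, 0], "twist": [0, 0, -0.5]}, {"xyz": [0, 0, 0], "twist": [0, 0, -0.5]}]'

```text
time: 10.58
tool_pos: [0.5286, 0.0327, 0.0938]
ee_rot: [-1.569, -0.002, -0.984]
wrist_force: [5.3, 1.7, 0.6]
width: 0.039
```

```bash
python3 rd.py 4; python3 snap.py wrist 7; python3 line.py .5275 .0335 wrist7.npz
```

```text
t 10.78 pos [0.5286 0.0327 0.0938] yaw -56.36 F [5.28 1.49 0.06] Mz 0.195 +- 0.024 all [0.236 0.2   0.194 0.162 0.185] w 0.039 q6 0.939
wrist t 10.78 pos [0.5286 0.0327 0.0938] rot [-1.5692 -0.0023 -0.9837] F [5.64 2.38 0.02] M [ 0.205 -0.816  0.185] w 0.039 q6 0.939
cam centre [0.5942 0.0782 0.2658]
wrist7.npz peak 232.5 129.0 cent 232.16 median 35.0
```

>>> step_arm --commands '[{"xyz": [0.0003, 0, 0], "twist": [0, 0, 6]}, {"xyz": [0.0003, 0, 0], "twist": [0, 0, 12]}, {"xyz": [0.0003, 0, 0], "twist": [0, 0, 18]}, {"xyz": [0.0003, 0, 0], "twist": [0, 0, 24]}, {"xyz": [0.0003, 0, 0], "twist": [0, 0, 30]}, {"xyz": [0.0003, 0, 0], "twist": [0, 0, 36]}, {"xyz": [0.0003, 0, 0], "twist": [0, 0, 42]}, {"xyz": [0.0003, 0, 0], "twist": [0, 0, 48]}, {"xyz": [0.0003, 0, 0], "twist": [0, 0, 54]}, {"xyz": [0.0003, 0, 0], "twist": [0, 0, 60]}, {"xyz": [0.0003, 0, 0], "twist": [0, 0, 66]}, {"xyz": [0.0003, 0, 0], "twist": [0, 0, 72]}]'

```text
time: 11.83
tool_pos: [0.5277, 0.0331, 0.0938]
ee_rot: [-1.571, 0.0, 0.278]
wrist_force: [1.7, 2.5, 1.8]
width: 0.0392
```

```bash
python3 rd.py 2; python3 snap.py wrist 8; python3 line.py .5275 .0335 wrist8.npz
```

```text
t 11.93 pos [0.5277 0.0331 0.0938] yaw 15.58 F [1.6  1.78 2.3 ] Mz 0.156 +- 0.152 all [-0.001  0.361  0.107] w 0.0396 q6 -0.316
wrist t 11.93 pos [0.5277 0.0331 0.0938] rot [-1.5709e+00  4.0000e-04  2.7200e-01] F [1.36 1.2  3.46] M [ 0.231 -0.308  0.107] w 0.0396 q6 -0.316
cam centre [0.5054 0.1113 0.2656]
wrist8.npz peak 303.0 142.0 cent 302.62 median 34.0
```

>>> step_arm --commands '[{"xyz": [0, 0, 0], "twist": [0, 0, 6]}, {"xyz": [0, 0, 0], "twist": [0, 0, 12]}, {"xyz": [0, 0, 0], "twist": [0, 0, 18]}, {"xyz": [0, 0, 0], "twist": [0, 0, 24]}, {"xyz": [0, 0, 0], "twist": [0, 0, 30]}, {"xyz": [0, 0, 0], "twist": [0, 0, 36]}, {"xyz": [0, 0, 0], "twist": [0, 0, 42]}, {"xyz": [0, 0, 0], "twist": [0, 0, 48]}, {"xyz": [0, 0, 0], "twist": [0, 0, 54]}, {"xyz": [0, 0, 0], "twist": [0, 0, 60]}, {"xyz": [0, 0, 0], "twist": [0, 0, 65]}, {"xyz": [0, 0, 0], "twist": [0, 0, 68]}]'

```text
time: 12.98
tool_pos: [0.527, 0.0323, 0.0938]
ee_rot: [-1.569, 0.002, 1.458]
wrist_force: [-0.3, 1.7, 4.3]
width: 0.039
```

>>> step_arm --commands '[{"xyz": [0, 0, 0], "twist": [0, 0, 1]}, {"xyz": [0, 0, 0], "twist": [0, 0, 2]}, {"xyz": [0, 0, 0], "twist": [0, 0, 2]}, {"xyz": [0, 0, 0], "twist": [0, 0, 2]}]'

```text
time: 13.32
tool_pos: [0.5271, 0.0323, 0.0938]
ee_rot: [-1.569, 0.002, 1.489]
wrist_force: [-2.2, -0.9, 5.4]
width: 0.0393
```

```bash
python3 rd.py 4; python3 snap.py wrist 9; python3 line.py .5275 .0335 wrist9.npz
```

```text
t 13.52 pos [0.5271 0.0323 0.0937] yaw 85.29 F [-1.68 -0.91  5.46] Mz 0.019 +- 0.023 all [ 0.041  0.046 -0.012 -0.003  0.024] w 0.0395 q6 -1.533
wrist t 13.52 pos [0.5271 0.0323 0.0937] rot [-1.5691  0.0019  1.4885] F [-1.55 -1.38  5.83] M [-0.157  0.292  0.024] w 0.0395 q6 -1.533
cam centre [0.4467 0.0401 0.2657]
wrist9.npz peak 13.0 115.0 cent 11.52 median 36.0
```

View pics/wrist9.png

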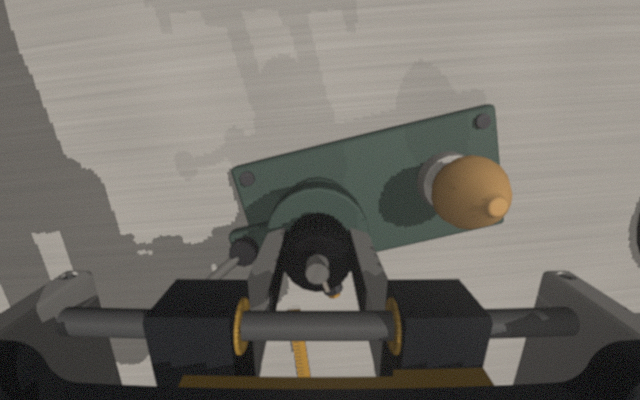

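>>> step_arm --commands '[{"xyz": [0, 0, 0], "twist": [0, 0, 0]}, {"xyz": [0, 0, 0], "twist": [0, 0, 0]}, {"xyz": [0, 0, 0], "twist": [0, 0, 0]}, {"xyz": [0, 0, 0], "twist": [0, 0, 0]}]' --fingers 115

```text
time: 13.9
tool_pos: [0.5273, 0.0331, 0.0925]
ee_rot: [-1.569, 0.0, 1.49]
wrist_force: [-0.6, 0.9, 0.5]
width: 0.0516
```

```bash
python3 rd.py 2; python3 snap.py wrist 10; python3 line.py .5275 .0335 wrist10.npz
```

```text
t 14.0 pos [0.5275 0.0332 0.0928] yaw 85.37 F [-0.67  0.38  0.46] Mz -0.015 +- 0.037 all [ 0.032 -0.059 -0.017] w 0.0516 q6 -1.534
wrist t 14.0 pos [0.5275 0.0332 0.0928] rot [-1.5696e+00  1.0000e-04  1.4899e+00] F [0.   0.32 0.44] M [ 0.034  0.034 -0.017] w 0.0516 q6 -1.534
cam centre [0.447  0.0405 0.2648]
wrist10.npz peak 13.0 117.0 cent 11.45 median 37.0
```

>>> step_arm --commands '[{"xyz": [0, 0, 0.03], "twist": [0, 0, 0]}, {"xyz": [0, 0, 0.07], "twist": [0, 0, 0]}, {"xyz": [0, 0, 0.1], "twist": [0, 0, -6]}, {"xyz": [0.015, -0.035, 0.11], "twist": [0, 0, -13]}, {"xyz": [0.03, -0.07, 0.11], "twist": [0, 0, -20]}, {"xyz": [0.0425, -0.102, 0.11], "twist": [0, 0, -27]}, {"xyz": [0.0425, -0.102, 0.11], "twist": [0, 0, -34]}, {"xyz": [0.0425, -0.102, 0.11], "twist": [0, 0, -41]}, {"xyz": [0.0425, -0.102, 0.11], "twist": [0, 0, -48]}, {"xyz": [0.0425, -0.102, 0.11], "twist": [0, 0, -50]}, {"xyz": [0.0425, -0.102, 0.11], "twist": [0, 0, -50]}, {"xyz": [0.0425, -0.102, 0.11], "twist": [0, 0, -50]}]'

```text
time: 15.05
tool_pos: [0.5703, -0.0688, 0.2032]
ee_rot: [-1.571, 0.0, 0.619]
wrist_force: [-0.2, 0.2, -0.8]
width: 0.0517
```

```bash
python3 snap.py wrist 11;python3 line.py .5275 .0335 wrist11.npz; python3 - <<'E'
from h import *
w=np.load('wrist11.npz');p=w['p']; h=cv2.cvtColor(p,cv2.COLOR_RGB2HSV)
m=((h[...,0]<8)|(h[...,0]>172))&(h[...,1]>140)&(h[...,2]>60); n,l,st,c=cv2.connectedComponentsWithStats(m.astype(np.uint8))
for i in range(1,n):
    if st[i,4]>40: print(st[i],c[i],onz(w,*c[i],.0905))
E
```

```text
wrist t 15.05 pos [ 0.5703 -0.0688  0.2032] rot [-1.5706e+00  2.0000e-04  6.1850e-01] F [-0.23  0.24 -0.78] M [-0.027  0.048  0.013] w 0.0517 q6 -0.837
cam centre [ 0.5231 -0.0026  0.3751]
wrist11.npz peak 14.0 138.0 cent 13.85 median 30.0
[309 191  18  17 234] [317.1025641  198.52564103] [ 0.56977121 -0.06844128  0.0905    ]
```

View pics/wrist11.png

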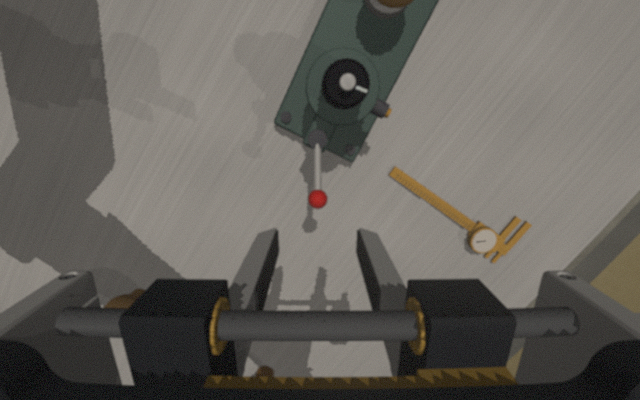

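>>> step_arm --commands '[{"xyz": [0, 0, -0.035], "twist": [0, 0, 0]}, {"xyz": [0, 0, -0.07], "twist": [0, 0, 0]}, {"xyz": [0, 0, -0.1], "twist": [0, 0, 0]}, {"xyz": [0, 0, -0.111], "twist": [0, 0, 0]}, {"xyz": [0, 0, -0.111], "twist": [0, 0, 0]}, {"xyz": [0, 0, -0.111], "twist": [0, 0, 0]}]'

```text
time: 15.6
tool_pos: [0.5706, -0.0688, 0.0929]
ee_rot: [-1.571, -0.0, 0.618]
wrist_force: [0.3, -0.7, 0.4]
width: 0.0516
```

>>> step_arm --commands '[{"xyz": [0, 0, 0], "twist": [0, 0, 0]}, {"xyz": [0, 0, 0], "twist": [0, 0, 0]}, {"xyz": [0, 0, 0], "twist": [0, 0, 0]}, {"xyz": [0, 0, 0], "twist": [0, 0, 0]}, {"xyz": [0, 0, 0], "twist": [0, 0, 0]}]' --fingers 170

```text
time: 16.02
tool_pos: [0.5709, -0.0689, 0.0935]
ee_rot: [-1.572, -0.001, 0.618]
wrist_force: [0.3, 0.1, -0.2]
width: 0.0313
```

```bash
python3 snap.py wrist 12; python3 - <<'E'
import numpy as np
P=np.array([.5358,-.0209]);r=.058;a0=-54.6
p0=P+r*np.array([np.cos(np.radians(a0)),np.sin(np.radians(a0))])
for d in range(0,64,6):
    a=np.radians(a0-d);print(d,(P+r*np.array([np.cos(a),np.sin(a)])-p0).round(4))
E
```

```text
wrist t 16.02 pos [ 0.5709 -0.0689  0.0935] rot [-1.5721e+00 -1.3000e-03  6.1750e-01] F [ 0.27  0.08 -0.2 ] M [-0.027  0.02   0.073] w 0.0313 q6 -0.836
cam centre [ 0.5234 -0.0026  0.2652]
0 [0. 0.]
6 [-0.0051 -0.0033]
12 [-0.0106 -0.006 ]
18 [-0.0163 -0.0081]
24 [-0.0221 -0.0096]
30 [-0.0281 -0.0105]
36 [-0.0342 -0.0107]
42 [-0.0403 -0.0103]
48 [-0.0463 -0.0093]
54 [-0.0521 -0.0077]
60 [-0.0577 -0.0055]
```

View pics/wrist12.png

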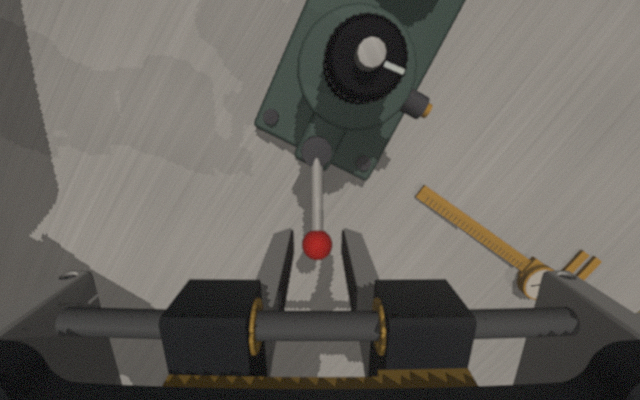

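>>> step_arm --commands '[{"xyz": [-0.0033, -0.0022, 0], "twist": [0, 0, -4]}, {"xyz": [-0.0069, -0.0042, 0], "twist": [0, 0, -8]}, {"xyz": [-0.0106, -0.006, 0], "twist": [0, 0, -12]}, {"xyz": [-0.0144, -0.0074, 0], "twist": [0, 0, -16]}, {"xyz": [-0.0182, -0.0086, 0], "twist": [0, 0, -20]}, {"xyz": [-0.0221, -0.0096, 0], "twist": [0, 0, -24]}, {"xyz": [-0.0261, -0.0102, 0], "twist": [0, 0, -28]}, {"xyz": [-0.0302, -0.0106, 0], "twist": [0, 0, -32]}, {"xyz": [-0.0342, -0.0107, 0], "twist": [0, 0, -36]}, {"xyz": [-0.0383, -0.0105, 0], "twist": [0, 0, -40]}, {"xyz": [-0.0423, -0.01, 0], "twist": [0, 0, -44]}, {"xyz": [-0.0463, -0.0093, 0], "twist": [0, 0, -48]}]'

```text
time: 17.07
tool_pos: [0.5249, -0.0783, 0.0927]
ee_rot: [-1.571, -0.003, -0.224]
wrist_force: [2.6, -0.6, -0.9]
width: 0.0316
```

```bash
python3 snap.py wrist 13; python3 - <<'E'
from h import *
w=np.load('wrist13.npz');p=w['p']; h=cv2.cvtColor(p,cv2.COLOR_RGB2HSV)
m=((h[...,0]<8)|(h[...,0]>172))&(h[...,1]>140)&(h[...,2]>60); n,l,st,c=cv2.connectedComponentsWithStats(m.astype(np.uint8))
for i in range(1,n):
    if st[i,4]>40:
        b=onz(w,*c[i],.0905); print(st[i],c[i],b, np.degrees(np.arctan2(b[1]+.0209,b[0]-.5358)))
E
```

```text
wrist t 17.07 pos [ 0.5249 -0.0783  0.0927] rot [-1.5707 -0.0027 -0.2238] F [ 2.64 -0.62 -0.91] M [-0.116 -0.362 -0.003] w 0.0316 q6 -0.031
cam centre [0.5415 0.0009 0.2645]
[313 232  29  28 632] [326.37183544 245.40981013] [ 0.52975479 -0.07956443  0.0905    ] -95.88340932182662
```

View pics/wrist13.png

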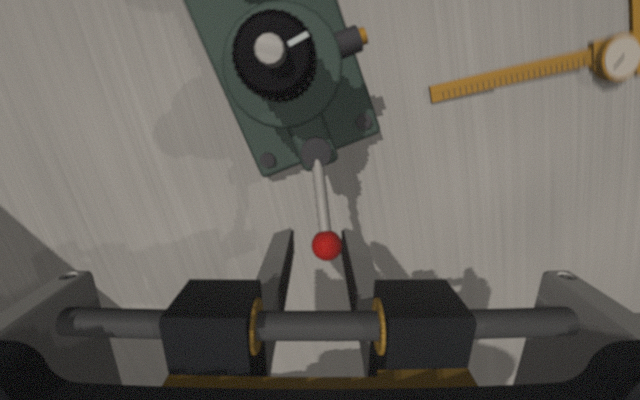

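>>> step_arm --commands '[{"xyz": [-0.0019, 0.0005, 0], "twist": [0, 0, -2]}, {"xyz": [-0.0039, 0.001, 0], "twist": [0, 0, -4]}, {"xyz": [-0.0058, 0.0016, 0], "twist": [0, 0, -6]}, {"xyz": [-0.0067, 0.0019, 0], "twist": [0, 0, -7]}, {"xyz": [-0.0067, 0.0019, 0], "twist": [0, 0, -7]}, {"xyz": [-0.0067, 0.0019, 0], "twist": [0, 0, -7]}]'

```text
time: 17.62
tool_pos: [0.5178, -0.0764, 0.0926]
ee_rot: [-1.571, -0.001, -0.341]
wrist_force: [1.9, -0.6, -0.4]
width: 0.0314
```

>>> step_arm --commands '[{"xyz": [-0.001, 0.0003, 0], "twist": [0, 0, -1]}, {"xyz": [-0.0018, 0.0006, 0], "twist": [0, 0, -2]}, {"xyz": [-0.0018, 0.0006, 0], "twist": [0, 0, -2]}]'

```text
time: 17.87
tool_pos: [0.5157, -0.0757, 0.0926]
ee_rot: [-1.571, -0.0, -0.378]
wrist_force: [1.9, -1.9, -0.6]
width: 0.0313
```

Still only friction; continue until the end stop answers.

>>> step_arm --commands '[{"xyz": [-0.001, 0.0003, 0], "twist": [0, 0, -1]}, {"xyz": [-0.0019, 0.0007, 0], "twist": [0, 0, -2]}, {"xyz": [-0.0019, 0.0007, 0], "twist": [0, 0, -2]}]'

```text
time: 18.12
tool_pos: [0.5152, -0.0751, 0.0927]
ee_rot: [-1.57, -0.004, -0.414]
wrist_force: [5.3, -1.3, -2.6]
width: 0.0315
```

```bash
cat > ball.py <<'E'
import sys
from h import *
w=np.load(sys.argv[1]);p=w['p']; h=cv2.cvtColor(p,cv2.COLOR_RGB2HSV)
m=((h[...,0]<8)|(h[...,0]>172))&(h[...,1]>140)&(h[...,2]>60); n,l,st,c=cv2.connectedComponentsWithStats(m.astype(np.uint8))
for i in range(1,n):
    if st[i,4]>40:
        b=onz(w,*c[i],.0905); print(st[i],c[i],b, np.degrees(np.arctan2(b[1]+.0209,b[0]-.5358)))
E
python3 snap.py wrist 14; python3 ball.py wrist14.npz
```

```text
wrist t 18.12 pos [ 0.5152 -0.0751  0.0927] rot [-1.5697 -0.0041 -0.4135] F [ 5.25 -1.27 -2.62] M [-0.342 -1.027  0.035] w 0.0315 q6 0.159
cam centre [ 0.546  -0.0007  0.2646]
[313 232  29  28 631] [326.69730586 245.43106181] [ 0.5197671  -0.07752041  0.0905    ] -105.81024530497712
```

>>> step_arm --commands '[{"xyz": [-0.0008, 0.0003, 0], "twist": [0, 0, 0]}, {"xyz": [-0.0015, 0.0005, 0], "twist": [0, 0, 0]}, {"xyz": [-0.0015, 0.0005, 0], "twist": [0, 0, 0]}]'

```text
time: 18.42
tool_pos: [0.5151, -0.0751, 0.0928]
ee_rot: [-1.569, -0.007, -0.413]
wrist_force: [9.2, -2.4, -5.4]
width: 0.0314
```

```bash
python3 snap.py wrist 15; python3 ball.py wrist15.npz
```

```text
wrist t 18.42 pos [ 0.5151 -0.0751  0.0928] rot [-1.5693 -0.0074 -0.413 ] F [ 9.15 -2.43 -5.35] M [-0.502 -1.63   0.007] w 0.0314 q6 0.159
cam centre [ 5.452e-01 -4.000e-04  2.647e-01]
[313 232  29  28 639] [326.96087637 245.46165884] [ 0.51973983 -0.07758527  0.0905    ] -105.8185777616031
```

View pics/wrist15.png

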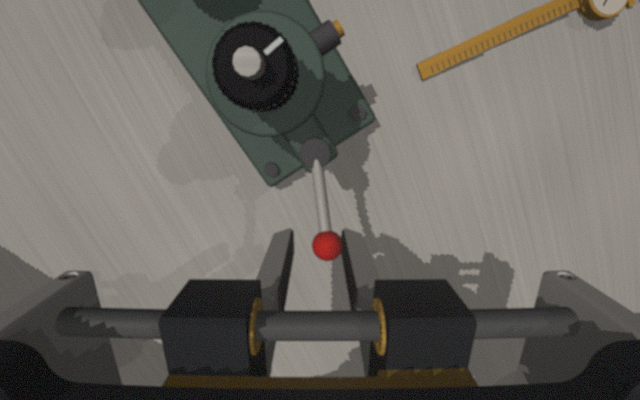

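>>> step_arm --commands '[{"xyz": [0.003, -0.001, 0], "twist": [0, 0, 0]}, {"xyz": [0.007, -0.0022, 0], "twist": [0, 0, 0]}, {"xyz": [0.007, -0.0022, 0], "twist": [0, 0, 0]}, {"xyz": [0.007, -0.0022, 0], "twist": [0, 0, 0]}]'

```text
time: 18.8
tool_pos: [0.5185, -0.0764, 0.092]
ee_rot: [-1.571, 0.002, -0.412]
wrist_force: [-0.1, -0.2, 0.1]
width: 0.0311
```

```bash
python3 snap.py wrist 16; python3 ball.py wrist16.npz
```

```text
wrist t 18.8 pos [ 0.5185 -0.0764  0.092 ] rot [-1.5711  0.0021 -0.4124] F [-0.1  -0.21  0.12] M [-0.119  0.112  0.041] w 0.0311 q6 0.158
cam centre [ 0.5503 -0.0021  0.2638]
[308 233  27  28 616] [321.11038961 246.13798701] [ 0.51965743 -0.07742586  0.0905    ] -105.93820008642135
```

View pics/wrist16.png

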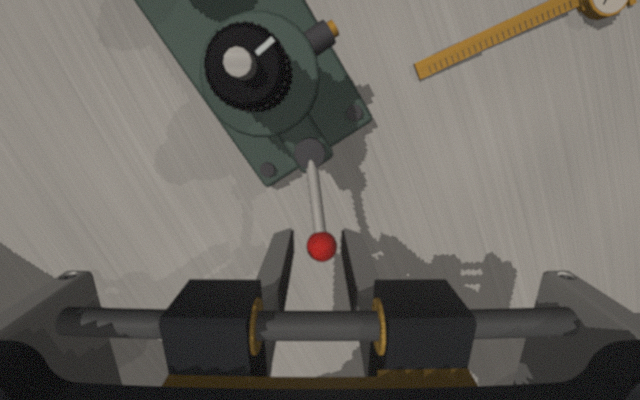

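Clear on both sides of the ball; lift away.

>>> step_arm --commands '[{"xyz": [0, 0, 0.03], "twist": [0, 0, 0]}, {"xyz": [0, 0, 0.07], "twist": [0, 0, 0]}, {"xyz": [0, 0, 0.11], "twist": [0, 0, 0]}, {"xyz": [0, 0, 0.15], "twist": [0, 0, 0]}, {"xyz": [-0.03, -0.01, 0.17], "twist": [0, 0, 0]}, {"xyz": [-0.06, -0.02, 0.17], "twist": [0, 0, 0]}, {"xyz": [-0.09, -0.03, 0.17], "twist": [0, 0, 0]}, {"xyz": [-0.09, -0.03, 0.17], "twist": [0, 0, 0]}, {"xyz": [-0.09, -0.03, 0.17], "twist": [0, 0, 0]}]'

```text
time: 19.6
tool_pos: [0.4283, -0.1067, 0.2629]
ee_rot: [-1.57, -0.001, -0.414]
wrist_force: [0.0, -0.4, -0.5]
width: 0.0314
```

```bash
python3 snap.py wrist 17; python3 ball.py wrist17.npz; python3 line.py .5275 .0335 wrist17.npz;  python3 snap.py top 17;  python3 snap.py scene 17; python3 - <<'E'
import numpy as np,cv2
for n in('top','scene'):
    a=np.load(f'{n}0.npz')['p'];b=np.load(f'{n}17.npz')['p']
    s=np.s_[120:290,150:480] if n=='top' else np.s_[150:300,160:500]
    z=lambda i:cv2.resize(i[s],None,fx=1.7,fy=1.7)[:,:,::-1]
    cv2.imwrite(f'pics/{n}cmp.png',np.vstack([z(a),z(b)]))
E
```

```text
wrist t 19.6 pos [ 0.4283 -0.1067  0.2629] rot [-1.5704e+00 -1.2000e-03 -4.1390e-01] F [ 0.01 -0.4  -0.51] M [-0.099  0.034  0.053] w 0.0314 q6 0.041
cam centre [ 0.4595 -0.0323  0.4347]
[374 123  15  16 185] [380.78918919 130.35135135] [ 0.52053396 -0.07663612  0.0905    ] -105.31756014236349
wrist17.npz peak 13.5 132.0 cent 13.98 median 28.0
top t 19.65 pos [ 0.429  -0.1065  0.2625] rot [-1.5703e+00 -7.0000e-04 -4.1300e-01] F [-0.21  0.03 -0.61] M [-0.092  0.077  0.006] w 0.0313 q6 0.041
cam centre [0.3289 0.005  1.5067]
scene t 19.7 pos [ 0.4294 -0.1064  0.2622] rot [-1.5704  0.     -0.4123] F [-0.14 -0.26 -0.01] M [-0.074  0.127 -0.008] w 0.0316 q6 0.041
cam centre [1.7117 0.5727 0.8515]
```

View pics/wrist17.png

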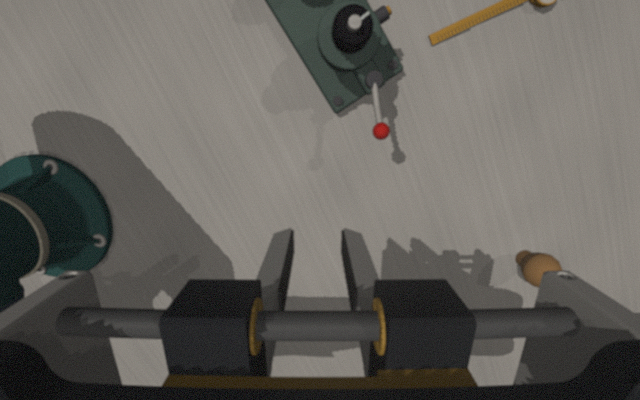

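View pics/topcmp.png

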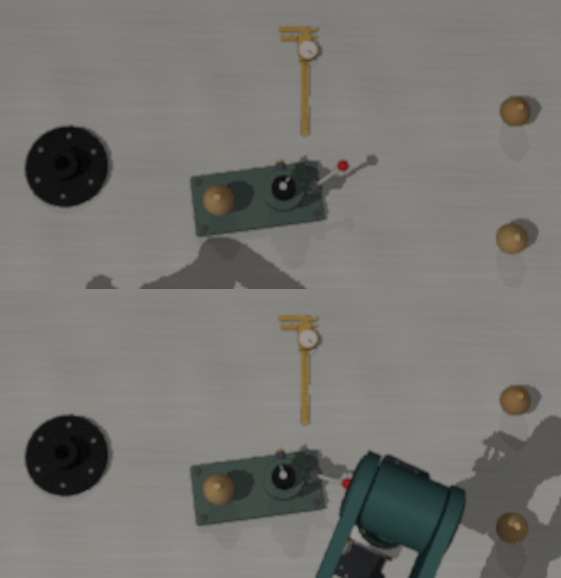

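View pics/scenecmp.png

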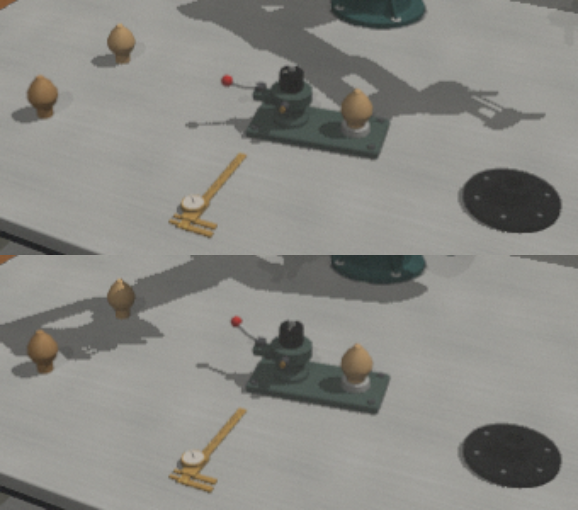

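```bash
python3 line.py .5262 .031 top0.npz top17.npz; python3 line.py .5255 .031 top0.npz top17.npz;python3 line.py .527 .031 top0.npz top17.npz; python3 line.py .527 .0335 wrist2.npz wrist3.npz wrist10.npz wrist12.npz wrist15.npz wrist17.npz; python3 line.py .5275 .0345 wrist1.npz wrist11.npz wrist17.npz
```

```text
top0.npz peak 332.50000000000006 68.0 cent 332.67 median 22.0
top17.npz peak 17.5 68.0 cent 17.35 median 22.0
top0.npz peak 334.0 69.0 cent 334.12 median 21.0
top17.npz peak 16.5 70.0 cent 16.39 median 22.0
top0.npz peak 331.0 67.0 cent 331.12 median 22.0
top17.npz peak 18.5 67.0 cent 18.39 median 23.0
wrist2.npz peak 328.0 148.0 cent 328.21 median 35.0
wrist3.npz peak 328.0 164.0 cent 327.95 median 35.0
wrist10.npz peak 12.5 118.0 cent 11.21 median 36.0
wrist12.npz peak 13.5 164.0 cent 13.7 median 30.0
wrist15.npz peak 13.5 167.0 cent 13.68 median 31.0
wrist17.npz peak 13.5 134.0 cent 13.53 median 28.0
wrist1.npz peak 324.5 121.0 cent 324.36 median 35.0
wrist11.npz peak 10.0 135.0 cent 9.85 median 30.0
wrist17.npz peak 10.0 131.0 cent 9.99 median 29.0
```

```bash
python3 -c "
from bench import robot
print(robot.close_job())"
```

```text
the job is handed in; nothing more can be done
None
```

The depth stop is set to click six, the lock lever is fully round, and the job was handed in at about 19.7 s.

- **Zero stop:** I gripped the dial and turned it clockwise four clicks from where it stood. The moment then climbed to about 0.20 N m, past any click's own 0.12, with the dial about 5° beyond the fourth click. I took that as the zero stop and eased off there.
- **Six clicks:** I opened it 135° anticlockwise and released it. On the fixed top camera the white line shows a net turn of +44.7°, against +45° expected (four clicks back, six forward). The wrist-camera readings gave 44 to 46.7°, depending on the viewing angle. Before release the moment was about zero, so it sits in the click, and the line did not move when I let go.
- **Lock lever:** I pushed the ball round until the force rose to about 11 N with no further movement. After backing off it stands at -105.3° to -105.9° in the world, against about -106.3° calculated for fully locked. That is about 1.03 to 1.05 rad.
- **Everything else:** Comparing the start and end pictures by eye, the tops, caliper and faceplate show no movement. The arm ended clear of everything.

One oddity was a side load on the gripper while turning the dial. It was mostly about 5 N, and I could not fully trim it out. It did not affect the count.

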